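# Point out the spice organizer left open, then flip its cap shut

## Robot

A 6-joint arm with a two-finger parallel gripper is mounted at the origin on the work surface. World frame = base frame: x ahead of the robot, y to its left, z up, the work surface at z = 0. Lengths are in m, angles in degrees, forces in N, time in s.
With the tool pointing down it reaches from about 0.4 to 0.825 m from the base axis. Payload 7 kg.
Tool frame: the origin (TCP) lies between the finger pads, 19 mm behind the fingertips; this is the grasp point; z points along the fingers, y is the line along which they close (so a half turn about z gives the same grasp; the last joint's range is limited). The gripper opens to 88 mm and grips with 3 to 60 N. Pads are 19 mm wide; open, the fingers measure 130 mm over their backs; the gripper's body (78 mm by 193 mm) begins 47 mm behind the grasp point.
Start: joints at [87.496, 20.546, 0.682, 0, -70.136, -16.507], TCP at [0.22, 0.638, 0.245] pointing down, gripper open.
Joint ranges: [-176.03, 176.03], [-82.01, 121.73], [-58.28, 71.71], [-173.87, 95.51], [-174.79, -0.11], [-173.66, 173.66]. Speed limits (degrees/s): [136.94, 136.94, 172.46, 180, 180, 180].

## Interface

Orientations are given as [roll, pitch, yaw] about the fixed x, y, z axes, in that order (R = Rz(yaw) Ry(pitch) Rx(roll)).
In Python, from plant import get_state, cams, r gives the robot as it stands.
- The arm moves only by the tool apply_moves, never from a script. Its argument "targets" is a list of rows, each an object with "dp": the shift along the world's x, y, z in m, a list of three; "yaw": the turn about the world's z in degrees. In form: [{"dp": [x, y, z], "yaw": yaw}, ...]. A call has 1 to 20 rows; each row is the pose to reach, as a shift and turn from the pose commanded when the call began; what a row does not reach only later rows make up. A row lasts 1/12 s, in which the tool goes at most 41.7 mm and 7.16 degrees, less where a joint would pass 70% of its speed; a pose out of reach is approached as far as the arm can. A call with a gripper value outside its range is refused whole. "grip" is the gripper command: -1 is fully open, 1 is shut, values between are in proportion, set as the call begins (left out, the last holds). The fingers move at their own pace and stop on an object; "squeeze" is the grip in N (left out, the last holds). Time passes only in rows, so rows that repeat a pose let the fingers close. It gives the time, the measured TCP pose, the force, the opening and the grip force at its end, in the units of the state.
- get_state(): the state, without advancing time (a new reading comes with each control period).
- cams.capture(name): name is "side" or "top"; returns a dict with "image" (480x640x3 uint8, red, green, blue), "range_z" (480x640 float32, m along the optical axis (not along the pixel's ray), 0 where there is no reading), "fx", "fy", "cx", "cy" (pixels), "k1" (the pictures are not rectified: a ray, as slopes to the right and down, at radius r is drawn at 1 + k1 r^2 times it, then the intrinsics apply), "R" (3x3) and "t" (3): a world point X has camera coordinates R X + t. Camera axes: x right, y down, z forward; pixel columns grow to the right and rows downward; lengths in m; the calibration is good to about 2 mm. A picture is of the moment at which its call begins.
- r.close_job(): hands the job in; it is judged then, once.
The state is a dict: "time_s": time; "joints": joint angles; "qd": joint speeds; "joint_torque": joint torques, N m; "tcp_pos": TCP position; "eef_rot": TCP orientation; "contact_force": force on the tool from outside, world axes, zero at the start; "moment": the same for the moment, N m; "gripper_width": finger opening in m; "gripper_force": force on a finger pad.
Only numpy, scipy, OpenCV 4.12 (cv2) and the standard library are available. Lean on these libraries where they do the work, as an engineer would, in place of code of your own. Each camera call takes 0.05 s, during which the arm holds its last target. There are 200 camera calls.

## Task

One of the two square spice organizers on the rack was left with its flip-top cap open. Show me which: point straight down with the fingertips just above its open mouth, without touching it, and stay there for two seconds; then push its cap fully shut with the fingertips. Do not pick anything up or point at the closed organizer; the open one stays where it stands, and everything else on the rack is left undisturbed.

Things in the scene. Friction and masses are not known exactly. Their poses are not given: they have to be found in the camera images.
- rack: fixed chrome wire rack, 290 deep (x) by 540 wide (y), origin on the counter under its centre. Two steps: the lower tier (x -145 to -5 mm in its frame) has its top 50 mm above the counter, the upper tier (x 5 to 145 mm) 120 mm. A grey clamp at its back, mid-width, fastens it to the counter's far edge.
- spice_a: the OPEN organizer: square white plastic box 84 x 84 mm, 75 mm high to the top of its grey deck, loose on the lower tier, about 0.35 kg. Origin at the centre of its underside, z up; its -x side (the cap's hinge side) faces the robot, give or take 0.35 rad. Deck has a round 40 mm mouth in its centre.
- spice_a_mouth (a point): centre of the open organizer's mouth, level with the deck top (75 mm above its underside); axes as the organizer's.
- spice_a_hinge (a point): middle of the cap's hinge line: organizer frame x = -34 mm, y = 0, 78.5 mm above its underside. The hinge runs along the organizer's y.
- spice_a_lip (a point): tip of the thumb lip on the open cap's free edge, 74 mm from the hinge line; moves with the cap.
- spice_a_cap (a joint): cap of the open organizer, rad: 0 = shut (flat on the deck, upper face 81 mm above the organizer's underside), 1.57 = upright, 1.7 to 2.1 at the start (leaning towards the robot), stop at 2.3. White plate 66 long, 60 wide, 5 mm thick, plus a lip 22 wide, 8 mm long at the free edge. Hinge friction of 0.018 N m, no spring: it stays where it is left and does not fall shut.
- spice_b: the CLOSED organizer: the same box with its cap down flat, 81 mm high, loose on the lower tier. Origin at the centre of its underside. A bystander.
- spice_b_cap (a joint): cap of the closed organizer, rad: 0 = shut, as it should stay.
- mug: white ceramic mug, 76 mm across, 85 mm high, handle on its own +y side (roughly towards the robot), loose on the lower tier. Origin at the centre of its underside. A bystander.
- dabba: round steel masala dabba with its lid on, 112 mm across, 50 mm high, loose on the upper tier. Origin at the centre of its underside. A bystander.
- tong: bamboo mini tong, a narrow V 150 mm long (its x), 42 mm across its open end, 14 mm high, lying roughly along the rack's width on the upper tier. Origin under its middle. A bystander.
There are look-alikes about, which are no part of the job. Leave any red look-alike of the spice_a alone.

How it is judged:
By the outcome, as a careful person would: the job done as asked, in the order asked, and still so for the second after the job is handed in, with the robot touching nothing.
It also fails if it takes over 46 s, if anything falls off the work surface, if the arm or the gripper's body presses on something with over 40 N, if the wrist force passes 120 N, or if a joint passes its speed limit or range.

## Working session

There is one attempt and no reset: what is moved stays moved. The work goes in short steps, Python scripts to look and compute and a tool call to move; the robot and the scene stay as the last step left them, time stands still between calls to the robot, and variables do not carry over. Pictures are saved under pics/ and viewed, at most 10 in all, crops included, and the job is handed in when it is done.

Besides the shell and the picture viewer there is one more tool, called after "Request:" as a command line: name --argument value ..., lists and objects as JSON in quotes. apply_moves: Moves the arm, as the interface text tells. Its arguments: {"type":"object","properties":{"targets":{"type":"array","items":{"type":"object","properties":{"dp":{"type":"array","items":{"type":"number"}},"yaw":{"type":"number"}}}},"grip":{"type":"number"},"squeeze":{"type":"number"}},"required":["targets"]}

```bash
mkdir -p pics
cat > h.py <<'E'
import numpy as np, cv2
from plant import get_state, cams, r
def cap(n):
    c=cams.capture(n); np.savez(f'{n}.npz',**c); return c
def load(n): return dict(np.load(f'{n}.npz'))
def cloud(c):
    v,u=np.mgrid[0:480,0:640]
    K=np.array([[c['fx'],0,c['cx']],[0,c['fy'],c['cy']],[0,0,1]],float)
    s=cv2.undistortPoints(np.stack([u,v],-1).reshape(-1,1,2).astype(np.float64),K,np.array([float(c['k1']),0,0,0])).reshape(480,640,2)
    z=c['range_z'].astype(float)
    X=np.concatenate([s*z[...,None],z[...,None]],-1)
    W=(X-c['t'])@c['R']; W[z==0]=np.nan
    return W
E
python3 - <<'E'
from h import *
for n in('top','side'):
    c=cap(n); cv2.imwrite(f'pics/{n}0.png',c['image'][...,::-1]); print(n,c['R'],c['t'],c['fx'],c['k1'])
print(get_state())
E
```

```text
top [[ 0.01370241 -0.99973324  0.0185926 ]
 [-0.99618121 -0.0152525  -0.08596714]
 [ 0.08622779 -0.01734364 -0.99612447]] [0.06301139 0.548695   1.0178148 ] 548.8655199598649 -0.06995526526625453
side [[ 0.7719833  -0.63553405 -0.0117586 ]
 [-0.4624839  -0.54889654 -0.69629105]
 [ 0.43606242  0.54296322 -0.71766323]] [-0.33223134  0.35610038  0.62272569] 448.2873551974547 -0.061346360856344
{'time_s': 0.1, 'joints': array([ 8.74974654e+01,  2.05865992e+01,  6.38728687e-01, -1.56450643e-02,
       -7.01374915e+01, -1.65054552e+01]), 'qd': array([ 0.10101034, -0.15082265,  0.08571844,  0.04633855, -0.00797073,
       -0.0512581 ]), 'joint_torque': array([-9.55358300e-04, -5.84163237e+01,  2.93750185e+01,  7.01546699e+00,
        1.01862327e-02, -6.37491348e-05]), 'tcp_pos': array([0.21976514, 0.63778125, 0.24452898]), 'eef_rot': array([ 1.79913977e+02, -1.01516942e-02, -1.90133088e+01]), 'contact_force': array([ 0.56871818, -0.38344151,  0.70317477]), 'moment': array([-0.04375077,  0.0210899 ,  0.00230976]), 'gripper_force': 0.0, 'gripper_width': 0.0876782304539926}
```

View pics/top0.png

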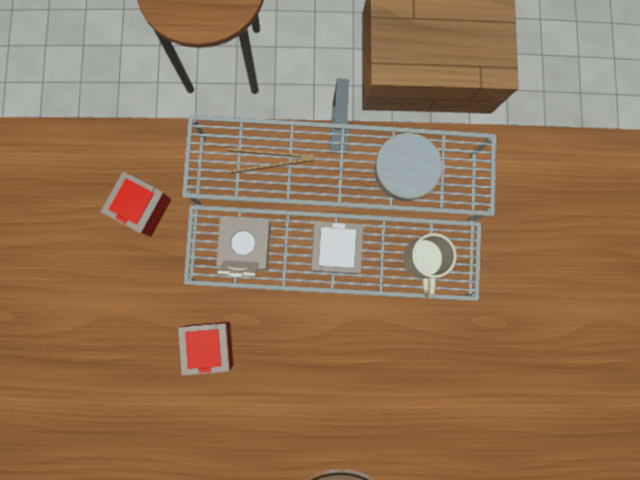

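View pics/side0.png

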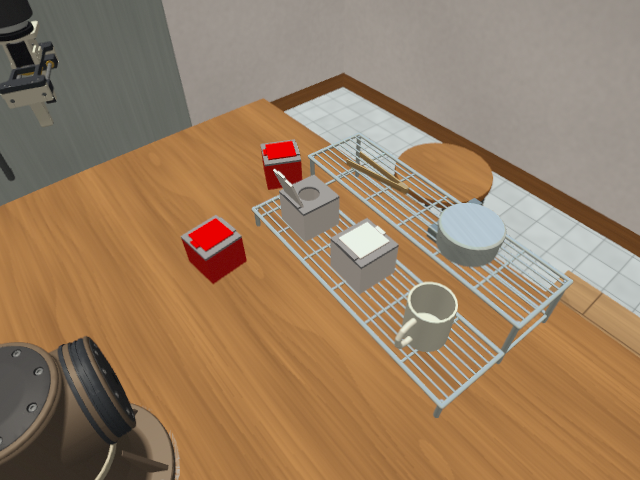

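The top view shows the open organizer on the left: its mouth is at (243,243) and its cap edge at about (237,271). The closed organizer is at (338,247), the mug at (432,258), and two red look-alikes stand off the rack. The side view shows the open cap at about (287,187), leaning towards the robot.

Run:
```python
from h import *
c=load('top'); W=cloud(c)
def show(n,u0,u1,v0,v1):
    P=W[v0:v1,u0:u1].reshape(-1,3); return P[~np.isnan(P[:,0])]
P=show('a',205,285,205,295)
h=np.histogram(P[:,2],bins=np.arange(0,.25,.005)); print([(round(b,3),int(n)) for n,b in zip(*h) if n])
d=P[(P[:,2]>.115)&(P[:,2]<.135)]
print('deck z',np.median(d[:,2]))
rect=cv2.minAreaRect(d[:,:2].astype(np.float32)*1000); print(rect, cv2.boxPoints(rect))
m=W[243,243]; print('mouth bottom',m)
hi=P[P[:,2]>.15]; print('cap',len(hi),hi[::max(1,len(hi)//12)], hi.min(0),hi.max(0))
# b
P=show('b',305,370,215,280); d=P[(P[:,2]>.115)&(P[:,2]<.145)]
print('b',cv2.boxPoints(cv2.minAreaRect(d[:,:2].astype(np.float32)*1000)),np.median(d[:,2]))
s=load('side'); S=cloud(s)
Q=S[165:210,268:305].reshape(-1,3); Q=Q[(Q[:,2]>.14)&(Q[:,2]<.23)&(Q[:,0]>.4)]
print('side cap',len(Q),Q.min(0),Q.max(0)); 
o=np.argsort(Q[:,2])[-6:]; print(Q[o])
u,sv,vt=np.linalg.svd(Q-Q.mean(0),full_matrices=False); print(Q.mean(0),vt,sv)
Q=S[175:240,270:345].reshape(-1,3); Q=Q[(Q[:,2]>.115)&(Q[:,2]<.135)&(Q[:,0]>.4)]
rect=cv2.minAreaRect(Q[:,:2].astype(np.float32)*1000); print('side deck',rect,cv2.boxPoints(rect),np.median(Q[:,2]))
for n,c in(('top0',load('top')),):
    im=c['image'][195:295,195:295,::-1]; cv2.imwrite('pics/crop.png',cv2.resize(im,(600,600),interpolation=cv2.INTER_CUBIC))
```

```text
[(np.float64(0.0), 902), (np.float64(0.005), 4), (np.float64(0.04), 99), (np.float64(0.045), 1047), (np.float64(0.05), 630), (np.float64(0.055), 37), (np.float64(0.06), 10), (np.float64(0.065), 11), (np.float64(0.07), 9), (np.float64(0.075), 4), (np.float64(0.08), 10), (np.float64(0.085), 6), (np.float64(0.09), 8), (np.float64(0.095), 9), (np.float64(0.1), 11), (np.float64(0.105), 9), (np.float64(0.11), 8), (np.float64(0.115), 34), (np.float64(0.12), 1231), (np.float64(0.125), 514), (np.float64(0.13), 25), (np.float64(0.135), 24), (np.float64(0.14), 17), (np.float64(0.145), 24), (np.float64(0.15), 31), (np.float64(0.155), 30), (np.float64(0.16), 37), (np.float64(0.165), 43), (np.float64(0.17), 35), (np.float64(0.175), 55), (np.float64(0.18), 38), (np.float64(0.185), 69), (np.float64(0.19), 47), (np.float64(0.195), 49), (np.float64(0.2), 2)]
deck z 0.12401204186318587
((542.7022705078125, 181.36973571777344), (84.72991943359375, 84.53093719482422), 87.2745590209961) [[498.47015 141.06241]
 [582.90546 137.04297]
 [586.9344  221.67706]
 [502.49908 225.6965 ]]
mouth bottom [0.54708397 0.
[... 711 characters left out ...]
817  0.15113183 0.14004635] [0.50246736 0.21174384 0.20064204]
[[0.48189849 0.18829035 0.1988772 ]
 [0.48502335 0.19266715 0.19916766]
 [0.48317365 0.19001117 0.19944019]
 [0.48492357 0.17725495 0.19947778]
 [0.48275855 0.17120717 0.19979705]
 [0.48340039 0.18404712 0.20064204]]
[0.49003775 0.17589532 0.17320902] [[-0.20518611  0.66216425  0.72071989]
 [ 0.20836021  0.74906073 -0.62888318]
 [ 0.95628692 -0.02113126  0.29166554]] [0.31969903 0.29590637 0.02273508]
side deck ((524.8490600585938, 154.6421356201172), (198.0904083251953, 127.59970092773438), 48.728878021240234) [[411.56482  122.283936]
 [507.46835   38.11624 ]
 [638.1333   187.00034 ]
 [542.22974  271.16803 ]] 0.12436892471274044
```

View pics/crop.png

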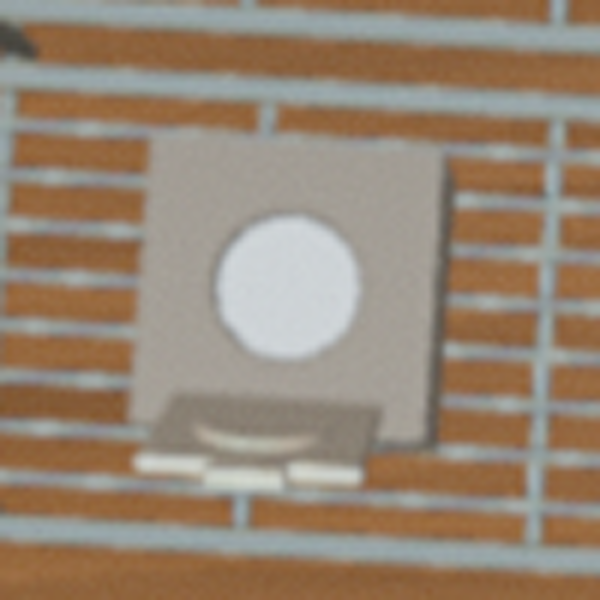

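The deck centre is at about (0.542, 0.181, 0.125) with yaw about −2.7°. The cap is at about 1.92 rad and its lip is near (0.483, 0.183, 0.200). I'll close the gripper and move above the mouth.

Request:
apply_moves --grip 1 --squeeze 5 --targets '[{"dp": [0.006, -0.008, 0], "yaw": 0.3}, {"dp": [0.018, -0.025, 0], "yaw": 1}, {"dp": [0.037, -0.052, 0], "yaw": 2}, {"dp": [0.058, -0.082, 0], "yaw": 3}, {"dp": [0.079, -0.112, 0], "yaw": 4}, {"dp": [0.1, -0.142, 0], "yaw": 5}, {"dp": [0.121, -0.172, 0], "yaw": 6}, {"dp": [0.142, -0.202, 0], "yaw": 7}, {"dp": [0.163, -0.232, 0], "yaw": 8}, {"dp": [0.184, -0.262, 0], "yaw": 9}, {"dp": [0.205, -0.292, 0], "yaw": 10}, {"dp": [0.226, -0.322, 0], "yaw": 11}, {"dp": [0.247, -0.352, 0], "yaw": 12}, {"dp": [0.268, -0.382, 0], "yaw": 13.5}, {"dp": [0.289, -0.411, 0], "yaw": 15}, {"dp": [0.306, -0.435, 0], "yaw": 16}, {"dp": [0.317, -0.45, 0], "yaw": 16.3}, {"dp": [0.322, -0.457, 0], "yaw": 16.3}, {"dp": [0.322, -0.457, 0], "yaw": 16.3}, {"dp": [0.322, -0.457, 0], "yaw": 16.3}]'

```text
time_s: 1.77
tcp_pos: [0.5416, 0.1807, 0.2451]
eef_rot: [180.0, 0.0, -2.8]
contact_force: [-0.5, -0.7, 0.1]
gripper_width: 0.0006
gripper_force: 0.0
```

Request:
apply_moves --targets '[{"dp": [0, 0, -0.01], "yaw": 0}, {"dp": [0, 0, -0.025], "yaw": 0}, {"dp": [0, 0, -0.04], "yaw": 0}, {"dp": [0, 0, -0.053], "yaw": 0}, {"dp": [0, 0, -0.065], "yaw": 0}, {"dp": [0, 0, -0.075], "yaw": 0}, {"dp": [0, 0, -0.082], "yaw": 0}, {"dp": [0, 0, -0.086], "yaw": 0}, {"dp": [0, 0, -0.088], "yaw": 0}, {"dp": [0, 0, -0.088], "yaw": 0}, {"dp": [0, 0, -0.088], "yaw": 0}]'

```text
time_s: 2.68
tcp_pos: [0.5421, 0.1814, 0.1578]
eef_rot: [-180.0, -0.0, -2.7]
contact_force: [0.0, 0.0, 0.2]
gripper_width: 0.0004
gripper_force: 0.0
```

Run:
```python
from h import *
c=cap('side'); cv2.imwrite('pics/side1.png',cv2.resize(c['image'][80:280,200:440,::-1],(720,600),interpolation=cv2.INTER_CUBIC))
s=get_state(); print(s['tcp_pos'],s['contact_force'],s['time_s'])
```

```text
[0.54219714 0.18136236 0.15792597] [ 1.13212112 -0.23450606  0.18097842] 2.7333
```

View pics/side1.png

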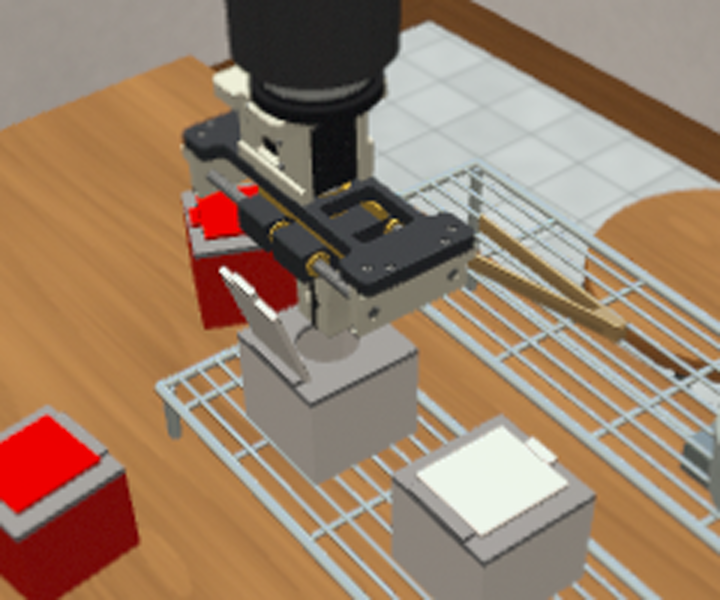

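The crop shows the closed fingertips hanging just over the mouth at about (335,330), clear of the open cap at (265,325). I'll go 3 mm lower and hold.

Request:
apply_moves --targets '[{"dp": [0, 0, -0.002], "yaw": 0}, {"dp": [0, 0, -0.003], "yaw": 0}, {"dp": [0, 0, -0.003], "yaw": 0}, {"dp": [0, 0, -0.003], "yaw": 0}, {"dp": [0, 0, -0.003], "yaw": 0}, {"dp": [0, 0, -0.003], "yaw": 0}, {"dp": [0, 0, -0.003], "yaw": 0}, {"dp": [0, 0, -0.003], "yaw": 0}, {"dp": [0, 0, -0.003], "yaw": 0}, {"dp": [0, 0, -0.003], "yaw": 0}, {"dp": [0, 0, -0.003], "yaw": 0}, {"dp": [0, 0, -0.003], "yaw": 0}, {"dp": [0, 0, -0.003], "yaw": 0}, {"dp": [0, 0, -0.003], "yaw": 0}, {"dp": [0, 0, -0.003], "yaw": 0}, {"dp": [0, 0, -0.003], "yaw": 0}, {"dp": [0, 0, -0.003], "yaw": 0}, {"dp": [0, 0, -0.003], "yaw": 0}, {"dp": [0, 0, -0.003], "yaw": 0}, {"dp": [0, 0, -0.003], "yaw": 0}]'

```text
time_s: 4.4
tcp_pos: [0.5419, 0.1811, 0.1543]
eef_rot: [180.0, 0.0, -2.7]
contact_force: [0.6, -0.0, -0.3]
gripper_width: 0.0006
gripper_force: 0.0
```

Request:
apply_moves --targets '[{"dp": [0, 0, 0], "yaw": 0}, {"dp": [0, 0, 0], "yaw": 0}, {"dp": [0, 0, 0], "yaw": 0}, {"dp": [0, 0, 0], "yaw": 0}, {"dp": [0, 0, 0], "yaw": 0}, {"dp": [0, 0, 0], "yaw": 0}, {"dp": [0, 0, 0], "yaw": 0}, {"dp": [0, 0, 0], "yaw": 0}, {"dp": [0, 0, 0], "yaw": 0}, {"dp": [0, 0, 0], "yaw": 0}, {"dp": [0, 0, 0], "yaw": 0}, {"dp": [0, 0, 0], "yaw": 0}, {"dp": [0, 0, 0], "yaw": 0}, {"dp": [0, 0, 0], "yaw": 0}, {"dp": [0, 0, 0], "yaw": 0}, {"dp": [0, 0, 0], "yaw": 0}, {"dp": [0, 0, 0], "yaw": 0}, {"dp": [0, 0, 0], "yaw": 0}, {"dp": [0, 0, 0], "yaw": 0}, {"dp": [0, 0, 0], "yaw": 0}]'

```text
time_s: 6.07
tcp_pos: [0.5419, 0.1812, 0.1544]
eef_rot: [-180.0, -0.0, -2.7]
contact_force: [0.6, -0.6, 0.1]
gripper_width: 0.0005
gripper_force: 0.0
```

Request:
apply_moves --targets '[{"dp": [0, 0, 0.01], "yaw": 0}, {"dp": [0, 0, 0.028], "yaw": 0}, {"dp": [0, 0, 0.05], "yaw": 0}, {"dp": [0, 0, 0.07], "yaw": 0}, {"dp": [0, 0, 0.085], "yaw": 0}, {"dp": [-0.003, 0, 0.091], "yaw": 0}, {"dp": [-0.015, 0.001, 0.091], "yaw": 0}, {"dp": [-0.035, 0.002, 0.091], "yaw": 0}, {"dp": [-0.055, 0.003, 0.091], "yaw": 0}, {"dp": [-0.075, 0.004, 0.091], "yaw": 0}, {"dp": [-0.09, 0.005, 0.091], "yaw": 0}, {"dp": [-0.097, 0.005, 0.091], "yaw": 0}, {"dp": [-0.097, 0.005, 0.085], "yaw": 0}, {"dp": [-0.097, 0.005, 0.075], "yaw": 0}, {"dp": [-0.097, 0.005, 0.065], "yaw": 0}, {"dp": [-0.097, 0.005, 0.056], "yaw": 0}, {"dp": [-0.097, 0.005, 0.05], "yaw": 0}, {"dp": [-0.097, 0.005, 0.05], "yaw": 0}, {"dp": [-0.097, 0.005, 0.05], "yaw": 0}]'

```text
time_s: 7.65
tcp_pos: [0.445, 0.1859, 0.2036]
eef_rot: [179.9, 0.1, -2.7]
contact_force: [-0.4, 0.3, 0.6]
gripper_width: 0.0005
gripper_force: 0.0
```

Request:
apply_moves --targets '[{"dp": [0.005, 0, 0], "yaw": 0}, {"dp": [0.012, -0.001, 0], "yaw": 0}, {"dp": [0.018, -0.001, 0], "yaw": 0}, {"dp": [0.023, -0.001, 0], "yaw": 0}, {"dp": [0.027, -0.001, 0], "yaw": 0}, {"dp": [0.031, -0.001, 0], "yaw": 0}, {"dp": [0.035, -0.002, 0], "yaw": 0}, {"dp": [0.039, -0.002, 0], "yaw": 0}, {"dp": [0.043, -0.002, 0], "yaw": 0}, {"dp": [0.047, -0.002, 0], "yaw": 0}, {"dp": [0.051, -0.002, 0], "yaw": 0}, {"dp": [0.056, -0.003, 0], "yaw": 0}, {"dp": [0.061, -0.003, 0], "yaw": 0}, {"dp": [0.066, -0.003, -0.001], "yaw": 0}, {"dp": [0.07, -0.003, -0.002], "yaw": 0}, {"dp": [0.074, -0.003, -0.004], "yaw": 0}, {"dp": [0.077, -0.004, -0.005], "yaw": 0}, {"dp": [0.08, -0.004, -0.006], "yaw": 0}, {"dp": [0.08, -0.004, -0.006], "yaw": 0}]'

```text
time_s: 9.23
tcp_pos: [0.5252, 0.182, 0.1979]
eef_rot: [180.0, 0.0, -2.7]
contact_force: [-0.1, 0.0, 0.3]
gripper_width: 0.0007
gripper_force: 0.0
```

Run:
```python
from h import *
c=cap('side'); cv2.imwrite('pics/side2.png',cv2.resize(c['image'][80:280,200:440,::-1],(720,600),interpolation=cv2.INTER_CUBIC))
s=get_state(); print(s['tcp_pos'],s['contact_force'],s['time_s'])
```

```text
[0.52503146 0.18207368 0.19810682] [-0.13240381 -0.37726552  0.10576351] 9.2833
```

View pics/side2.png

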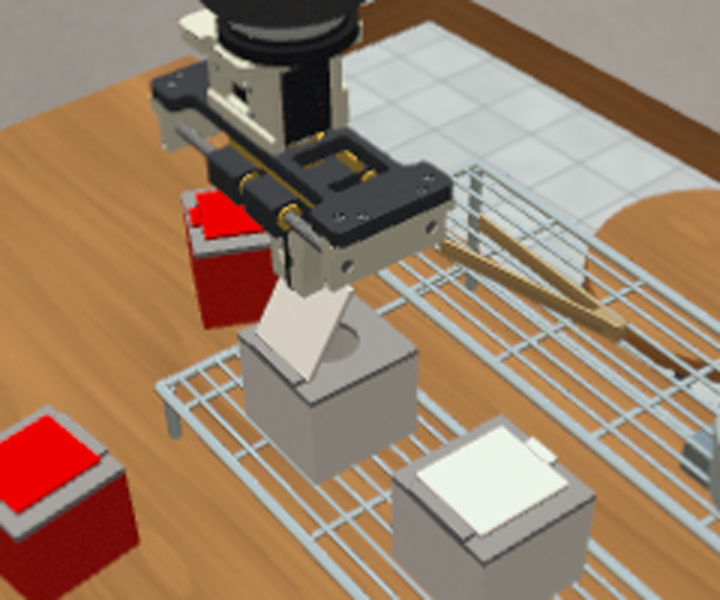

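The crop shows the cap past upright, at about 60° and leaning over the mouth, with the box corners where they were. I'll continue along the arc.

Request:
apply_moves --targets '[{"dp": [0.004, 0, -0.002], "yaw": 0}, {"dp": [0.008, 0, -0.005], "yaw": 0}, {"dp": [0.012, -0.001, -0.008], "yaw": 0}, {"dp": [0.016, -0.001, -0.012], "yaw": 0}, {"dp": [0.019, -0.001, -0.016], "yaw": 0}, {"dp": [0.022, -0.001, -0.02], "yaw": 0}, {"dp": [0.024, -0.001, -0.024], "yaw": 0}, {"dp": [0.026, -0.001, -0.028], "yaw": 0}, {"dp": [0.028, -0.001, -0.033], "yaw": 0}, {"dp": [0.029, -0.001, -0.037], "yaw": 0}, {"dp": [0.03, -0.001, -0.041], "yaw": 0}, {"dp": [0.03, -0.001, -0.044], "yaw": 0}, {"dp": [0.03, -0.001, -0.046], "yaw": 0}, {"dp": [0.03, -0.001, -0.046], "yaw": 0}]'

```text
time_s: 10.45
tcp_pos: [0.5546, 0.181, 0.1518]
eef_rot: [180.0, 0.0, -2.7]
contact_force: [-0.1, -0.3, -0.3]
gripper_width: 0.0005
gripper_force: 0.0
```

Request:
apply_moves --targets '[{"dp": [0, 0, -0.0005], "yaw": 0}, {"dp": [0, 0, -0.001], "yaw": 0}, {"dp": [0, 0, -0.0015], "yaw": 0}, {"dp": [0, 0, -0.002], "yaw": 0}, {"dp": [0, 0, -0.002], "yaw": 0}]'

```text
time_s: 10.87
tcp_pos: [0.5549, 0.1812, 0.1504]
eef_rot: [-180.0, -0.0, -2.7]
contact_force: [0.3, -0.5, -0.5]
gripper_width: 0.0002
gripper_force: 0.1
```

Request:
apply_moves --targets '[{"dp": [0, 0, -0.0003], "yaw": 0}, {"dp": [0, 0, -0.0006], "yaw": 0}, {"dp": [0, 0, -0.001], "yaw": 0}, {"dp": [0, 0, -0.001], "yaw": 0}]'

```text
time_s: 11.2
tcp_pos: [0.555, 0.1812, 0.1499]
eef_rot: [-180.0, -0.0, -2.7]
contact_force: [-1.8, -0.6, 4.7]
gripper_width: 0.0003
gripper_force: 2.5
```

Request:
apply_moves --targets '[{"dp": [0, 0, -0.0005], "yaw": 0}, {"dp": [0, 0, -0.001], "yaw": 0}, {"dp": [0, 0, -0.001], "yaw": 0}, {"dp": [0, 0, -0.001], "yaw": 0}]'

```text
time_s: 11.53
tcp_pos: [0.555, 0.1812, 0.1497]
eef_rot: [-180.0, -0.1, -2.7]
contact_force: [-5.1, -0.1, 9.7]
gripper_width: 0.0006
gripper_force: 5.2
```

Request:
apply_moves --targets '[{"dp": [0, 0, 0.001], "yaw": 0}, {"dp": [0, 0, 0.003], "yaw": 0}, {"dp": [0, 0, 0.008], "yaw": 0}, {"dp": [0, 0, 0.018], "yaw": 0}, {"dp": [0, 0, 0.035], "yaw": 0}, {"dp": [0, 0, 0.055], "yaw": 0}, {"dp": [0, 0, 0.075], "yaw": 0}, {"dp": [0, 0, 0.095], "yaw": 0}, {"dp": [-0.01, 0.015, 0.11], "yaw": 0}, {"dp": [-0.025, 0.04, 0.115], "yaw": 0}, {"dp": [-0.045, 0.07, 0.115], "yaw": 0}, {"dp": [-0.065, 0.1, 0.115], "yaw": 0}, {"dp": [-0.085, 0.13, 0.115], "yaw": 0}, {"dp": [-0.105, 0.16, 0.115], "yaw": 0}, {"dp": [-0.125, 0.19, 0.115], "yaw": 0}, {"dp": [-0.14, 0.215, 0.115], "yaw": 0}, {"dp": [-0.15, 0.23, 0.115], "yaw": 0}, {"dp": [-0.15, 0.23, 0.115], "yaw": 0}, {"dp": [-0.15, 0.23, 0.115], "yaw": 0}]'

```text
time_s: 13.12
tcp_pos: [0.4043, 0.412, 0.2639]
eef_rot: [-180.0, -0.0, -2.6]
contact_force: [0.5, -0.2, 0.0]
gripper_width: 0.0007
gripper_force: 0.0
```

Run:
```python
from h import *
a=load('top'); c=cap('top'); W=cloud(c)
P=W[205:295,205:285].reshape(-1,3); P=P[(P[:,2]>.115)&(P[:,2]<.145)]
print(cv2.minAreaRect(P[:,:2].astype(np.float32)*1000),P[:,2].max())
p=W[236:250,236:250,2]; print('cap z near hinge/mid/free',np.nanmedian(W[250:256,236:246,2]),np.nanmedian(p),np.nanmedian(W[222:228,238:248,2]))
cv2.imwrite('pics/top2.png',c['image'][...,::-1])
s=get_state(); print(s['tcp_pos'],s['contact_force'],s['time_s'])
```

```text
((542.1502075195312, 181.42031860351562), (84.91441345214844, 85.34900665283203), 87.08537292480469) 0.1357963933621911
cap z near hinge/mid/free 0.12963068030660618 0.130010866751041 0.1300087987113166
[0.40473447 0.41128813 0.2638097 ] [-0.26179089 -0.17728042 -0.09463686] 13.1667
```

View pics/top2.png

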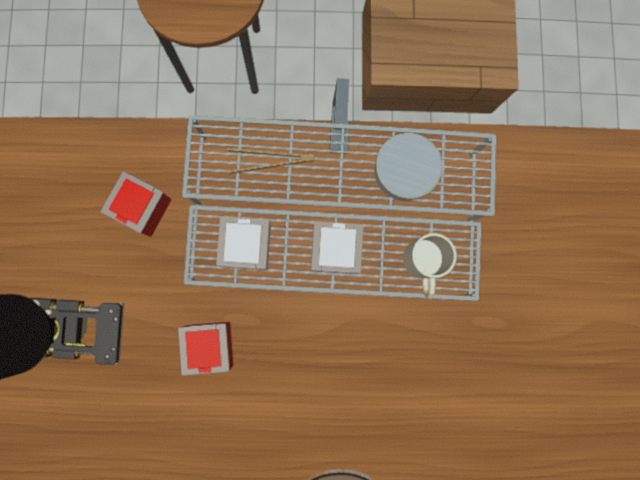

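The top view shows the cap lying flat on the deck at (243,243). The box has not measurably moved, everything else looks as before, and the robot is clear.

```bash
python3 -c "
from plant import r
print(r.close_job())"
```

```text
the job is handed in; nothing more can be done
None
```

I pointed at the open organizer (the left one on the lower tier) for about 3 s without touching it, then pushed its cap flat shut with the fingertips; the final picture shows it in place and nothing else moved, and the job is handed in.

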